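Set the booklet tray's ratchet stop back to the green format clip

ROBOT

A 7-joint arm with a two-finger parallel gripper is mounted at the origin on the work surface. World frame = base frame: x ahead of the robot, y to its left, z up, the work surface at z = 0. Lengths are in m, angles in rad, forces in N, time in s.
With the tool pointing down it reaches from about 0.4 to 0.85 m from the base axis. Payload 10.4 kg.
Tool frame: the origin (TCP) lies between the finger pads; the fingertips stand tcp_to_tips ahead of it and the grasp point (between the pads) lies 8 mm behind it (tcp_to_tips is the distance from the TCP to the fingertips, in m); z points along the fingers, y is the line along which they close (so a half turn about z gives the same grasp; the last joint's range is limited). The gripper opens to 85 mm and grips with 20 to 120 N. Pads are 22 mm wide; open, the fingers measure 114 mm over their backs; the gripper's body (76 mm by 85 mm) begins 54 mm behind the grasp point. The pads swing forward as they close: fully open they stand 13 mm farther back than shut.
Start: joints at [1.086, 0.332, -0.065, 1.46, 0.022, 1.35, -0.088], TCP at [0.278, -0.56, 0.242] pointing down, gripper open.
Joint ranges: [-2.6, 2.6], [-0.5, 2.12], [-1.47, 1.34], [0.16, 2.42], [-1.27, 4.41], [0.06, 2.06], [-2.6, 2.6]. Speed limits (rad/s): [2.22, 2.22, 2.79, 2.79, 3.14, 3.14, 3.14].

INTERFACE

Orientations are given as a unit quaternion [x, y, z, w].
In Python, from workcell import * gives the robot as it stands.
- The arm moves only by the tool apply_moves, never from a script. Its argument "rows" is a list of rows, each an object of numbers: "x", "y", "z": the shift along the tool's x, y, z in mm; "ax", "ay", "az": the turn, a rotation vector about the tool's x, y, z in degrees; "gripper": the closure, from 0 (fully open) to 1 (shut). A call has 1 to 5 rows; each row shifts and turns the commanded pose from where the row before left it, along the tool's axes as they then stand; what a row does not reach is not made up. A row lasts 1/12 s, in which the tool goes at most 41.7 mm and 7.16 degrees, less where a joint would pass 70% of its speed; a pose out of reach is approached as far as the arm can. A call with a gripper value outside its range is refused whole. The fingers move at their own pace and stop on an object; "newtons" is the grip in N (left out, the last holds). Time passes only in rows, so rows that do not move let the fingers close. It gives the time, the measured TCP pose, the force, the opening and the grip force at its end, in the units of the state.
- get_obs(): the state, without advancing time (a new reading comes with each control period).
- camera(name): name is "scene" or "top"; returns a dict with "color" (480x640x3 uint8, red, green, blue), "fov_y" (degrees; the focal length in pixels is half the picture's height over the tangent of half this angle, whatever the lens; pixels are square), "cx", "cy" (the principal point, pixels), "k1" (the pictures are not rectified: a ray, as slopes to the right and down, at radius r is drawn at 1 + k1 r^2 times it, then the intrinsics apply), "rvec" (rotation vector, rad) and "tvec" (3), from world to camera coordinates, as OpenCV has them. Camera axes: x right, y down, z forward; pixel columns grow to the right and rows downward; lengths in m; the calibration is good to about 2 mm. A picture is of the moment at which its call begins. There is no depth.
- hand_in(): hands the job in; it is judged then, once.
The state is a dict: "clock": time; "joint_pos": joint angles; "joint_velocities": joint speeds; "tau": joint torques, N m; "position": TCP position; "ee_rot": TCP orientation; "ft_force": force on the tool from outside, world axes, zero at the start; "torque": the same for the moment, N m; "grip_width": opening from 0.0 (shut) to 1.0 (fully open); "grasp_force": force on a finger pad.
Only numpy, scipy, OpenCV 4.12 (cv2) and the standard library are available. Lean on these libraries where they do the work, as an engineer would, in place of code of your own. Each camera call takes 0.05 s, during which the arm holds its last target. There are 200 camera calls.

TASK

The next booklets are longer: with closed fingertips press the orange ratchet release on the blue sliding jaw all the way down and, keeping it down, push the jaw back along its bar, away from the booklet pile, until its red pointer stands within the width of the green clip; then let the release spring up and move clear. Do not grip the jaw or touch its black rubber face, and leave the booklets and everything else on the table where they are, neither pushed aside nor lifted.

Things in the scene. Friction and masses are not known exactly. Their poses are not given: they have to be found in the camera images.
- tray: Delivery tray, a white and grey bench 194 x 380 mm, fixed to the table; its yaw varies. Origin on the table under the bar's centre line; its y axis is the bar's direction and the way the jaw is pushed back, away from the booklets; x is across, z up. Deck top 42 mm above the table, x from -95 to +105 mm, y from -180 to +200 mm. End plate at y = -174 mm, 98 mm high.
- jaw (a joint): How far the sliding jaw stands back along the bar, m: 0 at the front, next to the booklets, 0.15 at the rear limit; grows along the tray's +y. The jaw slides with about 3 N of friction. A ratchet with 10 mm teeth stops it from going back (+y) beyond the next tooth unless the release is held down more than about 6 mm; it can always be pushed forward (-y), the ratchet then clicks over.
- jaw_pointer (a point): Red pointer on the jaw, a 6 mm wide bar at the tray's x = +47 to +85 mm; the point is on the pointer's centre line at x = +80 mm, 52 mm above the table. It stands at the same y as the centre of the release.
- release (a joint): How far the orange release is pressed, m: 0 up, 0.009 fully down. When let go it may stay up to 5 mm down, where the ratchet rests on the flank of a tooth. A spring pushes it up: 2 N at 0, 5 N fully down, then a hard stop.
- release_top (a point): Centre of the top face of the orange release, a flat black-ribbed paddle 66 mm (tray x) by 46 mm (tray y); top 69 mm above the table when up, 60 mm fully down. It rides on the jaw, in a channel 60 mm long in y and centred on it, open upwards and at both x ends, between two blue walls 94 mm wide in x and 12 mm thick: the front plate (-y side, top 98 mm above the table) and the push wall (+y side).
- push_wall (a point): Middle of the upper edge of the push wall's inner face, which looks towards the release (-y), 30 mm from the release's centre; 92 mm above the table. The wall's far side slopes down. The outside of a fingertip standing on the release pushes the jaw back against this face.
- jaw_pad: Black rubber face of the jaw, 88 x 6 x 46 mm, on the booklet side of the front plate; must not be touched. Origin 45 mm further along the tray's +y than the centre of the rubber, at table height, under the centre of the release.
- clip_mid (a point): Green format clip on the tray's white scale beside the bar, 24 mm long along the tray's y, 30 mm across; the point is at the centre of its top, 49 mm above the table. Its axes are parallel to the tray's. The pointer passes just above it.
- booklets: Pile of lime-yellow booklets, 108 x 78 x 26 mm, loose on the tray's deck between end plate and jaw. Origin at the centre of its underside.
- stapler: Red and black stapler, 36 x 140 x 53 mm, loose on the table on the robot's side of the tray. Origin at the centre of its underside, long axis y.
- tape: Amber roll of tape lying flat, 80 mm across, 24 mm high, loose beyond the tray. Origin at the centre of its underside.
- glue: Standing glue stick, 28 mm across, 92 mm high, loose beyond the tray. Origin at the centre of its underside.
- pen_pot: Blue pot with pens, 72 mm across, 160 mm high with the pens, standing on the table to the robot's right. Origin at the centre of its underside.
- stamp: Rubber stamp with a wooden grip, 50 x 30 x 70 mm, standing loose beyond the tray. Origin at the centre of its underside.

How it is judged:
On the way, in this order (a step that is already met when the one before it is completed fails the run):
1. the release is pressed down (at least 7 of its 9 mm) while the jaw is still short of the clip (value of joint release above 0.007 m and y of jaw_pointer in the frame of clip_mid below -0.02 m), for 0.1 s.
2. the jaw is pushed back until its pointer is within the green clip's width (y of jaw_pointer in the frame of clip_mid between -0.012 and 0.012 m), for 0.1 s.
At the end, for the whole second after the job is handed in: The pointer is within 12 mm of the clip's centre along the bar (within its width), the jaw is at rest, the release has sprung up (less than 6 mm down), and the loose things are within 20 mm of where they began (all of step 2 and value of joint release below 0.006 m and velocity of joint jaw between -0.005 and 0.005 m/s and not (distance of booklets from where it was at the start of the episode above 0.02 m) and not (distance of stapler from where it was at the start of the episode above 0.02 m) and not (distance of tape from where it was at the start of the episode above 0.02 m) and not (distance of glue from where it was at the start of the episode above 0.02 m) and not (distance of pen_pot from where it was at the start of the episode above 0.02 m) and not (distance of stamp from where it was at the start of the episode above 0.02 m)); the robot touches nothing.
It fails at once if the jaw's black rubber face is touched or gripped (contact force between the fingers and jaw_pad above 1 N).
It fails at once if the pile of booklets is moved by more than 20 mm or lifted (distance of booklets from where it was at the start of the episode above 0.02 m).
It fails at once if a loose thing standing by (stapler, tape, glue, pen pot, stamp) is moved by more than 20 mm or lifted (distance of any of stapler, tape, glue, pen_pot, stamp from where it was at the start of the episode above 0.02 m).
It also fails if it takes over 45 s, if anything falls off the work surface, if the arm or the gripper's body presses on something with over 40 N, if the wrist force passes 120 N, or if a joint passes its speed limit or range.

## Working session

There is one attempt and no reset: what is moved stays moved. The work goes in short steps, Python scripts to look and compute and a tool call to move; the robot and the scene stay as the last step left them, time stands still between calls to the robot, and variables do not carry over. Pictures are saved under pics/ and viewed, at most 10 in all, crops included, and the job is handed in when it is done.

Besides the shell and the picture viewer there is one more tool, called after "Request:" as name(argument=value, ...) on one line, values as JSON. apply_moves: Moves the arm, as the interface text tells. Its arguments: {"type":"object","properties":{"rows":{"type":"array","items":{"type":"object","properties":{"x":{"type":"number"},"y":{"type":"number"},"z":{"type":"number"},"ax":{"type":"number"},"ay":{"type":"number"},"az":{"type":"number"},"gripper":{"type":"number"}}}},"newtons":{"type":"number"}},"required":["rows"]}

```bash
ls; mkdir -p pics
cat > h.py <<'E'
from workcell import *
import numpy as np, cv2
from scipy.spatial.transform import Rotation as R
def K(c):
    h,w=c["color"].shape[:2]; f=h/2/np.tan(np.radians(c["fov_y"])/2)
    return np.array([[f,0,c["cx"]],[0,f,c["cy"]],[0,0,1.]])
def ray(c,px,z):
    """pixels (n,2) -> world points on plane z"""
    d=np.array([c["k1"],0,0,0,0.])
    u=cv2.undistortPoints(np.array(px,float).reshape(-1,1,2),K(c),d)[:,0]
    M=cv2.Rodrigues(np.array(c["rvec"],float))[0]; t=np.array(c["tvec"],float).ravel()
    o=-M.T@t; v=np.c_[u,np.ones(len(u))]@M
    return o+v*((z-o[2])/v[:,2])[:,None]
def proj(c,P):
    return cv2.projectPoints(np.array(P,float).reshape(-1,1,3),np.array(c["rvec"],float),np.array(c["tvec"],float),K(c),np.array([c["k1"],0,0,0,0.]))[0][:,0]
def save(c,n): cv2.imwrite("pics/"+n,c["color"][:,:,::-1])
E
python3 - <<'E'
from h import *
for n in("top","scene"):
    c=camera(n); save(c,n+"0.png"); M=cv2.Rodrigues(np.array(c["rvec"]))[0]; print(n,-M.T@np.array(c["tvec"]).ravel(),c["fov_y"],c["k1"])
o=get_obs(); print(o)
try: print(tcp_to_tips)
except Exception as e: print(e)
E
```

```text
pics
top [ 0.42833123 -0.12007329  1.1368031 ] 52.27046489578099 -0.10808972923313535
scene [1.23632417 0.02468028 0.84894204] 48.129671281767266 -0.05947959285307713
{'clock': 0.1, 'joint_pos': array([ 1.08639159,  0.33277329, -0.06468432,  1.4608307 ,  0.02158802,
        1.34990295, -0.08849806]), 'joint_velocities': array([ 0.00095566, -0.00253197,  0.00034612, -0.00365395,  0.00016949,
        0.00198319,  0.00033017]), 'tau': array([ 1.31024502e-03, -6.26747131e+01,  4.89735254e-02, -3.92428637e+01,
        1.61749008e-02,  6.92147529e-03,  4.51801122e-05]), 'position': array([ 0.27833267, -0.5592559 ,  0.24163025]), 'ee_rot': array([ 9.73459738e-01,  2.28857525e-01, -1.63066323e-04, -5.87568400e-04]), 'ft_force': array([-0.09863115,  0.15868182, -0.42270361]), 'torque': array([ 0.0151699 , -0.02336514,  0.03263118]), 'grasp_force': 0.0, 'grip_width': 1.0007588045648041}
0.011
```

View pics/top0.png

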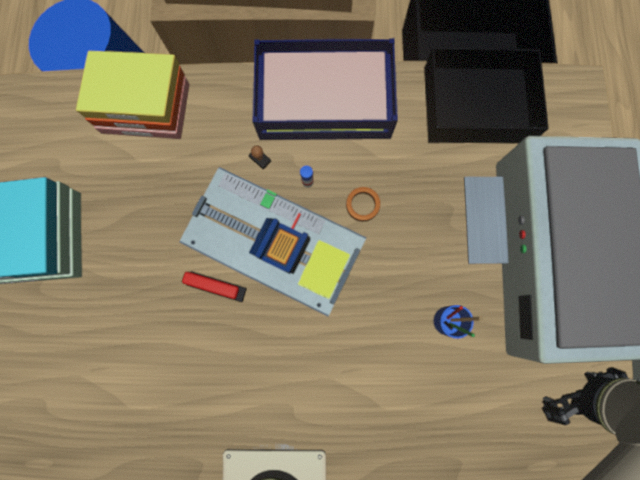

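View pics/scene0.png

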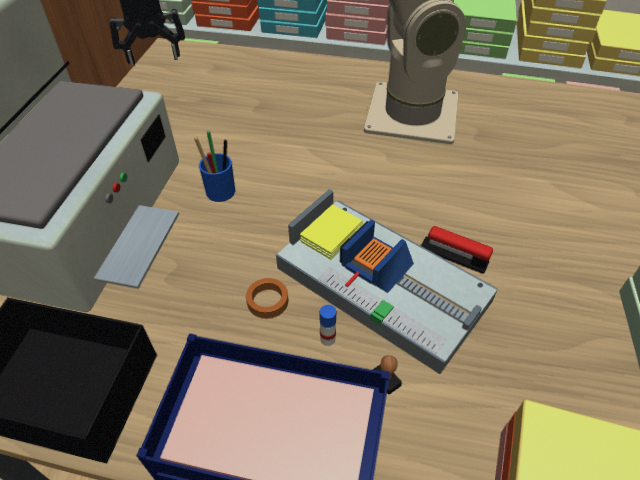

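The top view shows the orange release at about (285,245), the red pointer at (297,220), the green clip at (268,200) and the booklets at (325,268). Tray +y runs to the upper left.

```bash
cat > meas.py <<'E'
from h import *
def blob(c,h0,h1,s,v,roi):
    hsv=cv2.cvtColor(c["color"],cv2.COLOR_RGB2HSV); m=cv2.inRange(hsv,(h0,s,v),(h1,255,255))
    k=np.zeros_like(m); x0,y0,x1,y1=roi; k[y0:y1,x0:x1]=m[y0:y1,x0:x1]
    n,l,st,ce=cv2.connectedComponentsWithStats(k); i=1+np.argmax(st[1:,4])
    return ce[i],st[i],cv2.minAreaRect(np.argwhere(l==i)[:,::-1].astype(np.float32))
T=camera("top");S=camera("scene")
def show(nm,hr,s,v,rt,rs,z):
    for c,r,n in((T,rt,"top"),(S,rs,"scene")):
        ce,st,rect=blob(c,*hr,s,v,r)
        w=ray(c,cv2.boxPoints(rect),z)[:,:2]
        e=[w[1]-w[0],w[2]-w[1]]; 
        print(nm,n,ce.round(1),st[4],"centroid",ray(c,[ce],z)[0,:2].round(4),"sides",[round(float(np.linalg.norm(a)),3) for a in e],"ang",[round(float(np.degrees(np.arctan2(a[1],a[0])))%180,1) for a in e])
if __name__=="__main__":
    show("clip",(45,75),120,80,(250,180,290,220),(360,290,400,330),.049)
    show("pointer",(0,6),150,120,(285,205,305,235),(340,265,365,292),.052)
    show("release",(8,20),150,100,(262,225,308,270),(345,235,400,275),.068)
    hsv=cv2.cvtColor(T["color"],cv2.COLOR_RGB2HSV); m=cv2.inRange(hsv,(85,5,90),(125,90,255))
    n,l,st,ce=cv2.connectedComponentsWithStats(m); i=l[180,225]; i=i or l[240,190]
    pts=np.argwhere(l==i)[:,::-1]; q=ray(T,pts,.042)[:,:2].astype(np.float32)
    print("tray",st[i],cv2.minAreaRect(q), cv2.boxPoints(cv2.minAreaRect(q)))
    a=T["color"][150:330,160:400]; b=S["color"][180:380,260:510]
    cv2.imwrite("pics/z0.png",np.vstack([cv2.resize(x,(480,300),interpolation=2)[:,:,::-1] for x in(a,b)]))
E
python3 meas.py
```

```text
clip top [266.9 200.6] 105 centroid [0.6767 0.0123] sides [0.027, 0.02] ang [154.3, 62.5]
clip scene [381.8 310. ] 230 centroid [0.683  0.0098] sides [0.042, 0.024] ang [153.9, 53.0]
pointer top [296.8 218.5] 11 centroid [ 0.6341 -0.0562] sides [0.018, 0.002] ang [153.7, 62.6]
pointer scene [351.7 278.7] 50 centroid [ 0.6273 -0.0552] sides [0.037, 0.004] ang [152.6, 48.9]
release top [282.1 245.7] 445 centroid [ 0.5703 -0.0246] sides [0.064, 0.045] ang [153.8, 62.8]
release scene [371.7 253.8] 543 centroid [ 0.5728 -0.0271] sides [0.076, 0.047] ang [155.9, 49.2]
tray [ 180  168  185  148 9386] ((0.5896316766738892, 0.0037132054567337036), (0.3833024501800537, 0.1959867924451828), 63.4885139465332) [[ 0.416394   -0.1240429 ]
 [ 0.59177184 -0.21152693]
 [ 0.76286936  0.13146931]
 [ 0.5874915   0.21895334]]
```

View pics/z0.png

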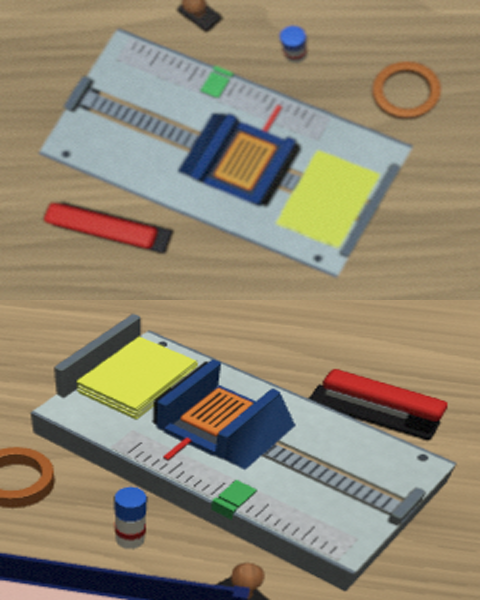

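The crops confirm it: release, pointer and clip are all clear and unobstructed, and travel along +y is about 80 mm. Next I check the path over the pot and printer, then compute the tool-frame shifts.

```bash
cat > go.py <<'E'
from h import *
YD=np.radians(63.5); ty=np.array([np.cos(YD),np.sin(YD),0]); tx=np.array([np.sin(YD),-np.cos(YD),0])
rel=np.array([.5708,-.0256,0])
o=get_obs(); p=np.array(o["position"]); Q=R.from_quat(o["ee_rot"]); M=Q.as_matrix()
def to(w): return ((M.T@(np.array(w)-p))*1000).round(1)
E
python3 - <<'E'
from go import *
print("tool axes x,y,z",M.T.round(3).tolist())
for s in(1,-1):
    Y=s*ty; Z=np.array([0,0,-1.]); G=R.from_matrix(np.c_[np.cross(Y,Z),Y,Z]); print("rot deg",s,np.degrees((Q.inv()*G).as_rotvec()).round(1))
T=camera("top")
print("pot",ray(T,[[455,320]],.09).round(3)); 
for z in(.1,.2): print("printer",z,ray(T,[[503,350],[540,360],[497,145]],z)[:,:2].round(3).tolist())
print("above release",to([*rel[:2],.24]))
E
```

```text
tool axes x,y,z [[0.895, 0.446, -0.0], [0.446, -0.895, -0.001], [-0.0, 0.001, -1.0]]
rot deg 1 [-0.00e+00 -1.00e-01 -1.27e+02]
rot deg -1 [-0.  0. 53.]
pot [[ 0.404 -0.395  0.09 ]]
printer 0.1 [[0.34, -0.494], [0.317, -0.574], [0.789, -0.506]]
printer 0.2 [[0.348, -0.458], [0.327, -0.53], [0.754, -0.469]]
above release [ 499.6 -347.5    2.1]
```

Request:
apply_moves(rows=[{"x": 17,"y": -33,"z": -15,"gripper": 1},{"x": 17,"y": -33,"z": -15,"gripper": 1},{"x": 17,"y": -33,"z": -15,"gripper": 1},{"x": 17,"y": -33,"z": -15,"gripper": 1},{"x": 30,"y": -20,"z": 0,"gripper": 1}], newtons=20)

```text
invalid input at $.rows[0]: expected keys x, y, z, ax, ay, az, gripper
```

Request:
apply_moves(rows=[{"x": 30,"y": -16},{"x": 30,"y": -16},{"x": 30,"y": -16},{"x": 30,"y": -16},{"x": 30,"y": -16}])

```text
invalid input at $.rows[0]: expected keys x, y, z, ax, ay, az, gripper
```

Request:
apply_moves(rows=[{"x": 30,"y": -16},{"x": 30,"y": -16},{"x": 30,"y": -16},{"x": 30,"y": -16},{"x": 30,"y": -16}])

```text
invalid input at $.rows[0]: expected keys x, y, z, ax, ay, az, gripper
```

Request:
apply_moves(rows=[{"az": 7},{"az": 7},{"az": 7},{"az": 7},{"az": 7}])

```text
invalid input at $.rows[0]: expected keys x, y, z, ax, ay, az, gripper
```

Request:
apply_moves(rows=[{"az": 7},{"az": 7},{"az": 4},{"z": 0},{"z": 0}])

```text
invalid input at $.rows[0]: expected keys x, y, z, ax, ay, az, gripper
```

Run:
```python
from go import *
print(M.T.round(3).tolist(),p,o["joint_pos"].round(2),o["ft_force"],o["grip_width"],o["clock"])
Y=-ty; Z=np.array([0,0,-1.]); G=R.from_matrix(np.c_[np.cross(Y,Z),Y,Z]); print("rot",np.degrees((Q.inv()*G).as_rotvec()).round(2))
print(to([*(rel+.006*ty)[:2],.13]))
```

```text
[[0.895, 0.446, -0.0], [0.446, -0.895, -0.001], [-0.0, 0.001, -1.0]] [ 0.27842754 -0.55939261  0.24197312] [ 1.09  0.33 -0.06  1.46  0.02  1.35 -0.09] [-0.14238151 -0.25205603  0.49617659] 1.0004536653613414 0.25
rot [-3.000e-02  2.000e-02  5.296e+01]
[ 504.4 -351.1  112.2]
```

All keys are required in every row.

Request:
apply_moves(rows=[{"x": 17,"y": -33,"z": -15,"ax": 0,"ay": 0,"az": 0,"gripper": 1},{"x": 17,"y": -33,"z": -15,"ax": 0,"ay": 0,"az": 0,"gripper": 1},{"x": 17,"y": -33,"z": -15,"ax": 0,"ay": 0,"az": 0,"gripper": 1},{"x": 17,"y": -33,"z": -15,"ax": 0,"ay": 0,"az": 0,"gripper": 1},{"x": 30,"y": -20,"z": 0,"ax": 0,"ay": 0,"az": 0,"gripper": 1}], newtons=20)

```text
clock: 0.67
position: [0.2969, -0.3792, 0.3055]
ee_rot: [0.974, 0.227, 0.0, 0.002]
ft_force: [1.3, -0.8, 0.7]
grip_width: 0.301
grasp_force: 0.0
```

Request:
apply_moves(rows=[{"x": 30,"y": -16,"z": 0,"ax": 0,"ay": 0,"az": 0,"gripper": 1},{"x": 30,"y": -16,"z": 0,"ax": 0,"ay": 0,"az": 0,"gripper": 1},{"x": 30,"y": -16,"z": 0,"ax": 0,"ay": 0,"az": 0,"gripper": 1},{"x": 30,"y": -16,"z": 0,"ax": 0,"ay": 0,"az": 0,"gripper": 1},{"x": 30,"y": -16,"z": 0,"ax": 0,"ay": 0,"az": 0,"gripper": 1}])

```text
clock: 1.08
position: [0.3977, -0.2398, 0.3025]
ee_rot: [0.973, 0.229, 0.0, 0.0]
ft_force: [0.8, -0.4, 0.3]
grip_width: 0.001
grasp_force: 0.0
```

Request:
apply_moves(rows=[{"x": 30,"y": -16,"z": 0,"ax": 0,"ay": 0,"az": 0,"gripper": 1},{"x": 30,"y": -16,"z": 0,"ax": 0,"ay": 0,"az": 0,"gripper": 1},{"x": 30,"y": -16,"z": 0,"ax": 0,"ay": 0,"az": 0,"gripper": 1},{"x": 30,"y": -16,"z": 0,"ax": 0,"ay": 0,"az": 0,"gripper": 1},{"x": 30,"y": -16,"z": 0,"ax": 0,"ay": 0,"az": 0,"gripper": 1}])

```text
clock: 1.5
position: [0.4964, -0.1014, 0.3025]
ee_rot: [0.973, 0.229, 0.0, 0.0]
ft_force: [0.8, -0.5, -0.1]
grip_width: 0.001
grasp_force: 0.0
```

Request:
apply_moves(rows=[{"x": 0,"y": 0,"z": 0,"ax": 0,"ay": 0,"az": 7,"gripper": 1},{"x": 0,"y": 0,"z": 0,"ax": 0,"ay": 0,"az": 7,"gripper": 1},{"x": 0,"y": 0,"z": 0,"ax": 0,"ay": 0,"az": 7,"gripper": 1},{"x": 0,"y": 0,"z": 0,"ax": 0,"ay": 0,"az": 7,"gripper": 1},{"x": 0,"y": 0,"z": 0,"ax": 0,"ay": 0,"az": 7,"gripper": 1}])

```text
clock: 1.92
position: [0.4957, -0.1028, 0.3022]
ee_rot: [0.997, -0.077, -0.0, 0.0]
ft_force: [-0.4, 0.2, -0.9]
grip_width: 0.005
grasp_force: 0.0
```

Request:
apply_moves(rows=[{"x": 0,"y": 0,"z": 0,"ax": 0,"ay": 0,"az": 7,"gripper": 1},{"x": 0,"y": 0,"z": 0,"ax": 0,"ay": 0,"az": 7,"gripper": 1},{"x": 0,"y": 0,"z": 0,"ax": 0,"ay": 0,"az": 4,"gripper": 1},{"x": 0,"y": 0,"z": 0,"ax": 0,"ay": 0,"az": 0,"gripper": 1},{"x": 0,"y": 0,"z": 0,"ax": 0,"ay": 0,"az": 0,"gripper": 1}])

```text
clock: 2.33
position: [0.4957, -0.1029, 0.3023]
ee_rot: [0.974, -0.228, -0.0, 0.0]
ft_force: [-0.0, -0.9, 0.7]
grip_width: 0.0
grasp_force: 0.0
```

```bash
cat > st.py <<'E'
from go import *
print(M.T.round(3).tolist(),p,o["joint_pos"].round(2),o["ft_force"].round(2),o["grip_width"],o["clock"])
Y=-ty; Z=np.array([0,0,-1.]); G=R.from_matrix(np.c_[np.cross(Y,Z),Y,Z]); print("rot",np.degrees((Q.inv()*G).as_rotvec()).round(2))
print(to([*(rel+.006*ty)[:2],.13]))
E
python3 st.py
```

```text
[[0.896, -0.445, -0.0], [-0.445, -0.896, 0.0], [-0.0, -0.0, -1.0]] [ 0.49572154 -0.10286942  0.30225493] [ 0.59  0.07 -0.49  1.65  0.03  1.43 -1.94] [-0.03 -0.89  0.68] 3.4963951126994266e-05 2.3333
rot [0.01 0.   0.11]
[  32.9 -108.6  172.2]
```

Request:
apply_moves(rows=[{"x": 11,"y": -36,"z": 0,"ax": 0,"ay": 0,"az": 0,"gripper": 1},{"x": 11,"y": -36,"z": 0,"ax": 0,"ay": 0,"az": 0,"gripper": 1},{"x": 11,"y": -36,"z": 0,"ax": 0,"ay": 0,"az": 0,"gripper": 1},{"x": 0,"y": 0,"z": 40,"ax": 0,"ay": 0,"az": 0,"gripper": 1},{"x": 0,"y": 0,"z": 40,"ax": 0,"ay": 0,"az": 0,"gripper": 1}])

```text
clock: 2.75
position: [0.5759, -0.0181, 0.223]
ee_rot: [0.974, -0.226, 0.002, -0.001]
ft_force: [0.2, -1.0, -1.2]
grip_width: -0.0
grasp_force: 0.0
```

Request:
apply_moves(rows=[{"x": 0,"y": 0,"z": 40,"ax": 0,"ay": 0,"az": 0,"gripper": 1},{"x": 0,"y": 0,"z": 40,"ax": 0,"ay": 0,"az": 0,"gripper": 1},{"x": 0,"y": 0,"z": 12,"ax": 0,"ay": 0,"az": 0,"gripper": 1},{"x": 0,"y": 0,"z": 0,"ax": 0,"ay": 0,"az": 0,"gripper": 1},{"x": 0,"y": 0,"z": 0,"ax": 0,"ay": 0,"az": 0,"gripper": 1}])

```text
clock: 3.17
position: [0.5742, -0.021, 0.1317]
ee_rot: [0.973, -0.229, 0.0, -0.0]
ft_force: [0.7, 1.3, 1.3]
grip_width: 0.001
grasp_force: 0.0
```

Run:
```python
import st
from h import *
T=camera("top");S=camera("scene")
cv2.imwrite("pics/z1.png",np.vstack([cv2.resize(x,(480,300),interpolation=2)[:,:,::-1] for x in(T["color"][150:330,160:400],S["color"][180:330,280:480])]))
```

```text
[[0.895, -0.446, 0.001], [-0.446, -0.895, -0.001], [0.001, 0.0, -1.0]] [ 0.57419725 -0.02095927  0.13165752] [ 0.41  0.36 -0.55  1.71  0.21  1.13 -2.23] [0.71 1.35 1.27] 0.0014383036724991292 3.1667
rot [-0.03 -0.03  0.02]
[-1.  -0.3  1.7]
```

View pics/z1.png

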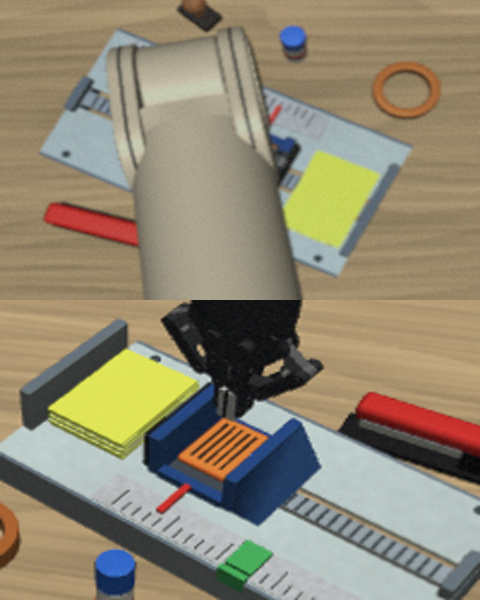

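The closed fingers' knuckles spread along the bar, low enough that they could hit the jaw walls. I'll turn the tool -90° so they sit over the channel's open ends.

Request:
apply_moves(rows=[{"x": 0,"y": 0,"z": 0,"ax": 0,"ay": 0,"az": -7,"gripper": 1},{"x": 0,"y": 0,"z": 0,"ax": 0,"ay": 0,"az": -7,"gripper": 1},{"x": 0,"y": 0,"z": 0,"ax": 0,"ay": 0,"az": -7,"gripper": 1},{"x": 0,"y": 0,"z": 0,"ax": 0,"ay": 0,"az": -7,"gripper": 1},{"x": 0,"y": 0,"z": 0,"ax": 0,"ay": 0,"az": -7,"gripper": 1}])

```text
clock: 3.68
position: [0.575, -0.0211, 0.1331]
ee_rot: [0.997, 0.077, 0.002, 0.001]
ft_force: [-0.5, 0.1, -0.7]
grip_width: 0.0
grasp_force: 0.0
```

Request:
apply_moves(rows=[{"x": 0,"y": 0,"z": 0,"ax": 0,"ay": 0,"az": -7,"gripper": 1},{"x": 0,"y": 0,"z": 0,"ax": 0,"ay": 0,"az": -7,"gripper": 1},{"x": 0,"y": 0,"z": 0,"ax": 0,"ay": 0,"az": -7,"gripper": 1},{"x": 0,"y": 0,"z": 0,"ax": 0,"ay": 0,"az": -7,"gripper": 1},{"x": 0,"y": 0,"z": 0,"ax": 0,"ay": 0,"az": -7,"gripper": 1}])

```text
clock: 4.1
position: [0.575, -0.0212, 0.133]
ee_rot: [0.928, 0.373, 0.002, 0.001]
ft_force: [0.9, -0.0, -0.6]
grip_width: -0.002
grasp_force: 0.0
```

Request:
apply_moves(rows=[{"x": 0,"y": 0,"z": 0,"ax": 0,"ay": 0,"az": -7,"gripper": 1},{"x": 0,"y": 0,"z": 0,"ax": 0,"ay": 0,"az": -7,"gripper": 1},{"x": 0,"y": 0,"z": 0,"ax": 0,"ay": 0,"az": -6,"gripper": 1},{"x": 0,"y": 0,"z": 12,"ax": 0,"ay": 0,"az": 0,"gripper": 1},{"x": 0,"y": 0,"z": 12,"ax": 0,"ay": 0,"az": 0,"gripper": 1}])

```text
clock: 4.52
position: [0.575, -0.0214, 0.1075]
ee_rot: [0.852, 0.524, 0.001, 0.001]
ft_force: [-0.6, -0.7, -0.1]
grip_width: -0.001
grasp_force: 0.0
```

Run:
```python
import st
from go import *
S=camera("scene")
im=S["color"].copy()
tip=p+M@[0,0,.011]
for w,col in((tip,(255,0,255)),(rel+[0,0,.069],(0,255,255))):
    a=proj(S,[w])[0]; print(a); cv2.circle(im,tuple(a.round().astype(int).tolist()),1,col,-1)
cv2.imwrite("pics/z2.png",cv2.resize(im[180:330,280:480],(800,600),interpolation=2)[:,:,::-1])
```

```text
[[0.45, 0.893, 0.001], [0.893, -0.45, 0.004], [0.004, -0.001, -1.0]] [ 0.57499626 -0.02141437  0.10753183] [ 0.61  0.46 -0.8   1.72  0.36  1.12 -0.77] [-0.61 -0.69 -0.1 ] -0.001299295601673908 4.5167
rot [ 0.13 -0.22 89.73]
[  0.4  -1.8 -22.5]
[375.53655202 245.31934687]
[372.66924141 252.83893047]
```

View pics/z2.png

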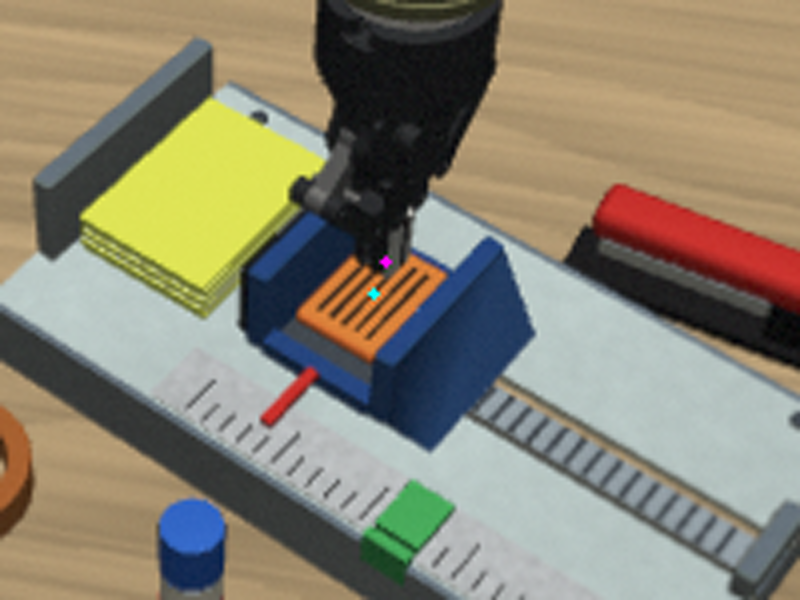

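The tips (magenta, about (385,262)) sit in the channel, slightly towards the push wall, and the knuckles clear the walls. Pressing down now.

Request:
apply_moves(rows=[{"x": 0,"y": 0,"z": 12,"ax": 0,"ay": 0,"az": 0,"gripper": 1},{"x": 0,"y": 0,"z": 12,"ax": 0,"ay": 0,"az": 0,"gripper": 1},{"x": 0,"y": 0,"z": 5,"ax": 0,"ay": 0,"az": 0,"gripper": 1},{"x": 0,"y": 0,"z": 2,"ax": 0,"ay": 0,"az": 0,"gripper": 1},{"x": 0,"y": 0,"z": 0,"ax": 0,"ay": 0,"az": 0,"gripper": 1}])

```text
clock: 4.98
position: [0.5733, -0.021, 0.0749]
ee_rot: [0.851, 0.526, -0.0, -0.0]
ft_force: [-3.0, -1.9, 3.2]
grip_width: 0.0
grasp_force: 1.7
```

Request:
apply_moves(rows=[{"x": 0,"y": 0,"z": 2,"ax": 0,"ay": 0,"az": 0,"gripper": 1},{"x": 0,"y": 0,"z": 2,"ax": 0,"ay": 0,"az": 0,"gripper": 1},{"x": 0,"y": 0,"z": 2,"ax": 0,"ay": 0,"az": 0,"gripper": 1},{"x": 0,"y": 0,"z": 0,"ax": 0,"ay": 0,"az": 0,"gripper": 1},{"x": 0,"y": 0,"z": 0,"ax": 0,"ay": 0,"az": 0,"gripper": 1}])

```text
clock: 5.4
position: [0.5742, -0.0202, 0.071]
ee_rot: [0.85, 0.526, 0.001, 0.0]
ft_force: [-6.1, 1.3, 16.8]
grip_width: 0.002
grasp_force: 8.6
```

Request:
apply_moves(rows=[{"x": 5,"y": 0,"z": 0,"ax": 0,"ay": 0,"az": 0,"gripper": 1},{"x": 5,"y": 0,"z": 0,"ax": 0,"ay": 0,"az": 0,"gripper": 1},{"x": 5,"y": 0,"z": 0,"ax": 0,"ay": 0,"az": 0,"gripper": 1},{"x": 5,"y": 0,"z": 0,"ax": 0,"ay": 0,"az": 0,"gripper": 1},{"x": 5,"y": 0,"z": 0,"ax": 0,"ay": 0,"az": 0,"gripper": 1}])

```text
clock: 5.82
position: [0.5852, 0.002, 0.0709]
ee_rot: [0.851, 0.526, 0.0, 0.0]
ft_force: [-7.5, 0.0, 16.9]
grip_width: -0.003
grasp_force: 8.7
```

```bash
cat > chk.py <<'E'
from go import *
from meas import blob
S=camera("scene"); cl=np.array([.6767,.0123,0])
try:
    hsv=cv2.cvtColor(S["color"],cv2.COLOR_RGB2HSV); m=cv2.inRange(hsv,(0,150,120),(6,255,255))
    a=blob(S,0,6,150,120,(335,260,405,325)); w=ray(S,[a[0]],.052)[0]; print("pointer px",a[0].round(1),a[1][4],"y vs clip mm",(1000*(w-cl)@ty).round(1),"x",(1000*(w-rel)@tx).round(1))
except Exception as e: print(e)
print("tip offset y from rel start",1000*(p-rel)@ty,"x",1000*(p-rel)@tx,"tipz",p[2]-.011,o["ft_force"].round(1),"clock",o["clock"])
cv2.imwrite("pics/c%d.png"%(o["clock"]*100),cv2.resize(S["color"][180:330,280:480],(800,600),interpolation=2)[:,:,::-1])
E
python3 chk.py
```

```text
pointer px [363.8 286. ] 51 y vs clip mm -54.9 x 63.4
tip offset y from rel start 31.132202730060126 x 0.6164770959557809 tipz 0.05994333494432291 [-7.5  0.  16.9] clock 5.8167
```

Request:
apply_moves(rows=[{"x": 6,"y": 0,"z": 0,"ax": 0,"ay": 0,"az": 0,"gripper": 1},{"x": 6,"y": 0,"z": 0,"ax": 0,"ay": 0,"az": 0,"gripper": 1},{"x": 6,"y": 0,"z": 0,"ax": 0,"ay": 0,"az": 0,"gripper": 1},{"x": 6,"y": 0,"z": 0,"ax": 0,"ay": 0,"az": 0,"gripper": 1},{"x": 6,"y": 0,"z": 0,"ax": 0,"ay": 0,"az": 0,"gripper": 1}])

```text
clock: 6.38
position: [0.5986, 0.029, 0.071]
ee_rot: [0.851, 0.526, 0.0, 0.0]
ft_force: [-7.3, -0.5, 16.4]
grip_width: 0.004
grasp_force: 8.4
```

Request:
apply_moves(rows=[{"x": 5,"y": 0,"z": 0,"ax": 0,"ay": 0,"az": 0,"gripper": 1},{"x": 5,"y": 0,"z": 0,"ax": 0,"ay": 0,"az": 0,"gripper": 1},{"x": 4,"y": 0,"z": 0,"ax": 0,"ay": 0,"az": 0,"gripper": 1},{"x": 0,"y": 0,"z": 0,"ax": 0,"ay": 0,"az": 0,"gripper": 1},{"x": 0,"y": 0,"z": 0,"ax": 0,"ay": 0,"az": 0,"gripper": 1}])

```text
clock: 6.8
position: [0.6053, 0.0424, 0.071]
ee_rot: [0.85, 0.526, 0.001, 0.0]
ft_force: [-4.4, 1.9, 13.6]
grip_width: -0.002
grasp_force: 6.9
```

```bash
python3 chk.py; ls pics
```

```text
pointer px [383.5 298.2] 58 y vs clip mm -10.8 x 63.3
tip offset y from rel start 76.2332536149701 x 0.5080597715384139 tipz 0.06003164452581633 [-4.4  1.9 13.6] clock 6.8
c581.png
c680.png
scene0.png
top0.png
z0.png
z1.png
z2.png
```

Request:
apply_moves(rows=[{"x": 4,"y": 0,"z": 0,"ax": 0,"ay": 0,"az": 0,"gripper": 1},{"x": 4,"y": 0,"z": 0,"ax": 0,"ay": 0,"az": 0,"gripper": 1},{"x": 2,"y": 0,"z": 0,"ax": 0,"ay": 0,"az": 0,"gripper": 1},{"x": 0,"y": 0,"z": 0,"ax": 0,"ay": 0,"az": 0,"gripper": 1},{"x": 0,"y": 0,"z": 0,"ax": 0,"ay": 0,"az": 0,"gripper": 1}])

```text
clock: 7.37
position: [0.6096, 0.051, 0.071]
ee_rot: [0.85, 0.526, 0.001, 0.0]
ft_force: [-4.9, 1.0, 14.6]
grip_width: 0.001
grasp_force: 7.2
```

```bash
python3 chk.py; ls -t pics|head -1; cp pics/c7*.png pics/now.png
```

```text
pointer px [387.9 300.8] 55 y vs clip mm -1.3 x 63.2
tip offset y from rel start 85.85859035138026 x 0.501120751478623 tipz 0.060025244343276773 [-4.9  1.  14.6] clock 7.3667
c736.png
```

View pics/now.png

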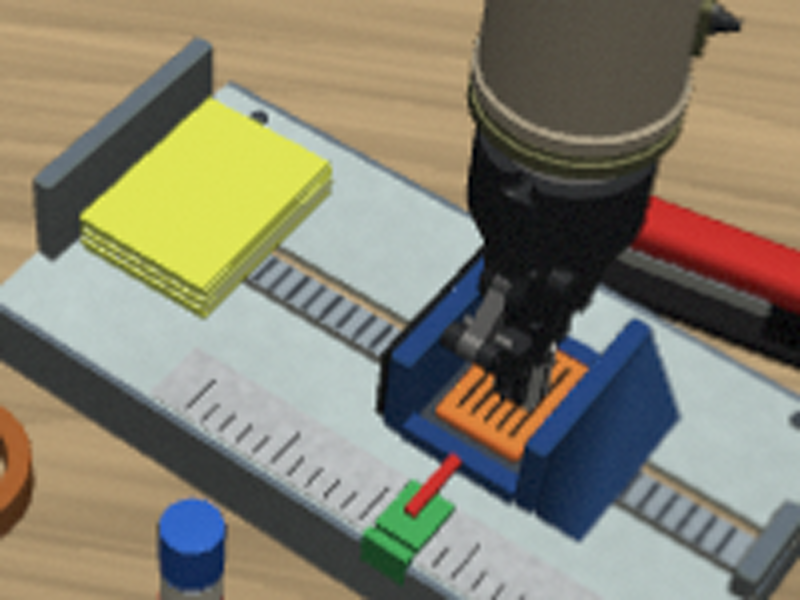

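The pointer tip at about (412,508) stands mid-clip, within 1–3 mm, and the booklets haven't moved. Lifting clear.

Request:
apply_moves(rows=[{"x": 0,"y": 0,"z": -4,"ax": 0,"ay": 0,"az": 0,"gripper": 1},{"x": 0,"y": 0,"z": -8,"ax": 0,"ay": 0,"az": 0,"gripper": 1},{"x": 0,"y": 0,"z": -20,"ax": 0,"ay": 0,"az": 0,"gripper": 1},{"x": 0,"y": 0,"z": -30,"ax": 0,"ay": 0,"az": 0,"gripper": 1},{"x": 0,"y": 0,"z": -40,"ax": 0,"ay": 0,"az": 0,"gripper": 1}])

```text
clock: 7.93
position: [0.6074, 0.0491, 0.1703]
ee_rot: [0.851, 0.526, -0.002, -0.001]
ft_force: [1.2, -0.9, 0.3]
grip_width: 0.002
grasp_force: 0.0
```

Request:
apply_moves(rows=[{"x": 0,"y": 0,"z": -40,"ax": 0,"ay": 0,"az": 0,"gripper": 1},{"x": 0,"y": 0,"z": -20,"ax": 0,"ay": 0,"az": 0,"gripper": 1},{"x": 0,"y": 0,"z": 0,"ax": 0,"ay": 0,"az": 0,"gripper": 1},{"x": 0,"y": 0,"z": 0,"ax": 0,"ay": 0,"az": 0,"gripper": 1},{"x": 0,"y": 0,"z": 0,"ax": 0,"ay": 0,"az": 0,"gripper": 1}])

```text
clock: 8.35
position: [0.6085, 0.0493, 0.2305]
ee_rot: [0.851, 0.526, -0.001, -0.0]
ft_force: [-0.3, 0.5, -0.1]
grip_width: -0.003
grasp_force: 0.0
```

```bash
python3 chk.py; cp pics/c8*.png pics/end.png
```

```text
pointer px [387.8 300.8] 56 y vs clip mm -1.3 x 63.3
tip offset y from rel start 83.86045230633576 x 0.338455839959351 tipz 0.21954397170095444 [-0.3  0.5 -0.1] clock 8.35
```

View pics/end.png

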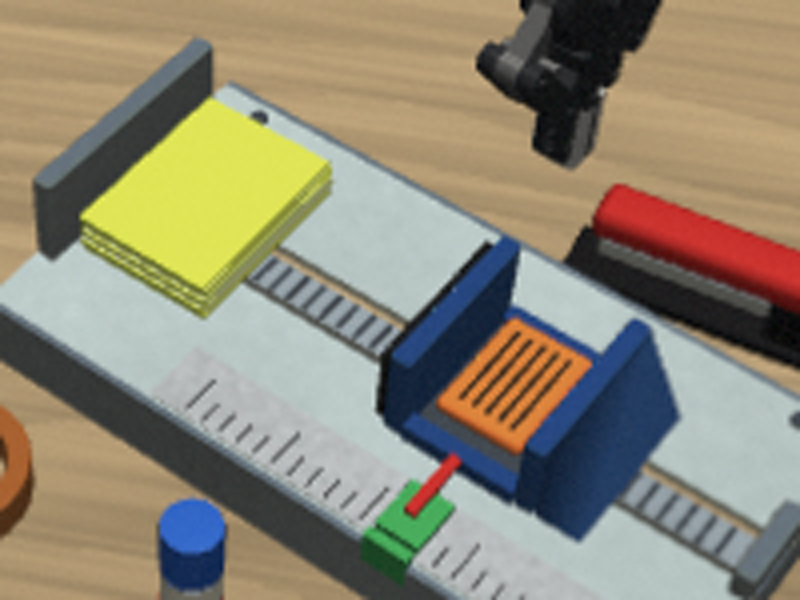

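The release has sprung up, the pointer at (412,508) is still over the clip, nothing else has moved, and the arm is clear.

```bash
python3 -c "
from workcell import *
print(hand_in())"
```

```text
the job is handed in; nothing more can be done
None
```

I pushed the jaw back about 80 mm with the release held fully down; its red pointer now stands about 1–3 mm from the clip's centre, the release is up, the arm is clear, no loose thing in view has moved, and the job is handed in (no verdict was returned).

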